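# Put the loupe away and close the chest on its folding stay

## Task

Put the black loupe away, standing mouth up, in the empty front compartment of the wooden instrument chest. Then break the locked folding stay at its knee and only after that lower the lid gently until it is fully shut; do not force the lid against the locked stay or let it slam, and leave the other things on the worktop where they are.

Things in the scene. Friction and masses are not known exactly. Their poses are not given: they have to be found in the camera images.
- chest: open wooden instrument chest, fixed to the worktop, outside 180 (x) x 190 (y) x 85 mm high, walls and floor 8 mm. Origin: centre of its underside; +x to its back (hinge side), -x is its front, z up. A 50 mm high divider, 6 mm thick, at x = 0 parts it into a rear compartment (with two parts pots) and an empty front compartment, 79 mm (x) by 174 mm (y)
- front_bay (a point): centre of the inner floor of the front compartment, 8 mm above the worktop, 42.5 mm in front of the chest's origin; axes as the chest's
- lid (a joint): lid hinge, rad: 0 = standing open on the locked stay, 1.354 rad from level, leaning 12 degrees to the front, 1.354 = fully shut, level on the rim. The hinge is stiff (0.45 N m, about 2.4 N at the free edge): once the stay is broken the lid stays where it is left, and it has to be pushed down all the way
- lid_hinge (a point): middle of the hinge axis on the rear rim, 90 mm behind and 86 mm above the chest's origin; the axis is along the chest's y. The point's own -x runs along the lid's underside to the free edge, its z is normal to the lid, to the outer face
- lid_edge (a point): middle of the lid's free edge, on the outer (upper when shut) face, 190 mm from the hinge axis. The wooden lid is a plain board 190 x 190 x 10 mm, underside level with the hinge axis, and projects 10 mm past the chest's front when shut; turns with the lid
- stay_knee (a joint): knee of the flat steel folding stay on the chest's outer right (-y) side, rad: 0 = locked, a little past straight against its stop, the knee bulging to the front and up; 0.09 = dead straight; above that broken, folding with the knee moving back (+x) and down; about 2.87 when the lid is shut. While locked the stay blocks the lid. A few newtons on the knob break it
- knee_knob (a point): centre of the free part of the round dark knob at the knee, a 12 mm thick pin along the chest's y that stands out 30 mm to the right (-y) of the stay; the point is 124 mm right of the chest's middle plane. Locked, it is 5 mm in front of and 141 mm above the chest's origin. It swings in a 106 mm arc about point stay_pivot
- stay_pivot (a point): axis of the stay's lower pivot (along the chest's y), fixed on the chest 60 mm in front of and 50 mm above its origin, in the same upright plane (124 mm right of the middle) as the knob's point. The upper link, 115 mm, runs from the knee to a pin on the lid's side edge, 150 mm from the hinge
- loupe: black eye loupe, a hollow cup 36 mm across the mouth (top), 26 mm across the foot, 30 mm high, about 22 g, standing mouth up. Origin: centre of its underside, z up to the mouth
- pickup_valve: bystander: black waisted spool, 26 mm across, 32 mm high, solid top, standing near the loupe (the two swap places). Origin: centre of its underside
- dust_dome: bystander: clear dust cover with a black knob, 69 mm across, 42 mm high; origin: centre of its underside
- putty: bystander: small rounded block of putty, 22 x 30 x 12 mm; origin: centre of its underside
- die_block: bystander: wooden block with metal punches, 42 x 124 x 44 mm, left of the press; origin: centre of its underside
- oil_block: bystander: black strip with four little oil cups, 26 x 88 x 16 mm, left of the press; origin: centre of its underside

How it is judged (in metres and radians):
On the way, in this order (a step that is already met when the one before it is completed fails the run):
1. the loupe stands mouth up on the floor of the front compartment, let go, with the stay still locked (x of loupe in the frame of front_bay between -0.03 and 0.03 m and y of loupe in the frame of front_bay between -0.075 and 0.075 m and z of loupe in the frame of front_bay between -0.006 and 0.006 m and angle between loupe's own z axis and vertical below 0.25 rad and linear speed of loupe below 0.03 m/s and contact force between the fingers and loupe below 0.1 N and value of joint stay_knee below 0.09 rad), for 0.2 s.
2. the stay is broken at its knee (folded at least 0.4 rad) while the lid is still raised (value of joint stay_knee above 0.4 rad and value of joint lid below 0.8 rad), for 0.1 s.
At the end, for the whole second after the job is handed in: The lid is fully shut (within 0.034 rad) and at rest with the stay folded; the loupe stands mouth up (within 0.25 rad) on the floor of the front compartment, at rest; nothing is touched (x of loupe in the frame of front_bay between -0.03 and 0.03 m and y of loupe in the frame of front_bay between -0.075 and 0.075 m and z of loupe in the frame of front_bay between -0.006 and 0.006 m and angle between loupe's own z axis and vertical below 0.25 rad and linear speed of loupe below 0.03 m/s and value of joint lid above 1.32 rad and velocity of joint lid below 0.05 rad/s and value of joint stay_knee above 2 rad).
It fails at once if the lid slams or is flung (faster than 2.5 rad/s) (velocity of joint lid above 2.5 rad/s).
It fails at once if the chest or its lid is pushed with more than 25 N while the stay is locked (value of joint stay_knee below 0.09 rad and contact force between any of the arm, the fingers and chest above 25 N).
It fails at once if a bystander is moved more than 30 mm (distance of any of pickup_valve, dust_dome, putty, die_block, oil_block from where it was at the start of the episode above 0.03 m).
It also fails if it takes over 67 s, if anything falls off the work surface, if the arm or the gripper's body presses on something with over 40 N, if the wrist force passes 120 N, or if a joint passes its speed limit or range.

## Robot

A 6-joint arm with a two-finger parallel gripper is mounted at the origin on a cart in front of the work surface, level with it; the furniture and walls round the work are solid. World frame = base frame: x ahead of the robot, y to its left, z up, the work surface at z = 0. Lengths are in mm, angles in rad, forces in N, time in s.
With the tool pointing down it reaches from about 325 to 875 mm from the base axis. Payload 4.4 kg.
Tool frame: the origin (TCP) lies on the front face of the gripper's body, between the roots of the fingers; the fingertips stand 73 mm ahead of it and the grasp point (between the pads) lies 54 mm ahead of it; z points along the fingers, y is the direction in which the jaws open and shut (so a half turn about z gives the same grasp; the last joint's range is limited). The gripper opens to 85 mm and grips with 20 to 120 N. Pads are 22 mm wide; open, the fingers measure 114 mm over their backs; the gripper's body (76 mm by 85 mm) begins 54 mm behind the grasp point. The pads swing forward as they close: fully open they stand 13 mm farther back than shut.
Start: joints at [-0.15, 0.207, 1.542, -0, 1.393, -0.15], TCP at [575.003, -0.012, 303.882] pointing down, gripper open.
Joint ranges: [-2.73, 2.73], [-0.86, 2.22], [0.23, 2.46], [-1.11, 4.25], [0.08, 2.63], [-2.82, 2.82]. Speed limits (rad/s): [2.79, 2.79, 3.14, 3.14, 3.14, 3.14].

## Interface

Orientations are given as a rotation vector (axis times angle).
In Python, from rig import r, viewer gives the robot as it stands. The module is installed in compiled form; this text tells all that it offers.
- The arm moves only by the shell command python3 -m crank 'ROWS'. ROWS is JSON, a list of rows, each a list of 3 entries, a list of its own where there are three numbers: the gripper's target within -1 to 1 (shut at 1, half-way at 0, fully open at -1), then the shift along the world's x, y, z in mm, then the turn, a rotation vector about the world's x, y, z in rad. In form: [[hand, [tx, ty, tz], [wx, wy, wz]], ...]. A call has 1 to 10 rows; each row shifts and turns the commanded pose from where the row before left it; what a row does not reach is not made up. A row lasts 1/12 s, in which the tool goes at most 41.7 mm and 7.16 degrees, less where a joint would pass 70% of its speed; a pose out of reach is approached as far as the arm can. A call is refused whole if a number of a shift passes 41.7 or a number of a turn 0.125, either way. A call with a gripper value outside its range is refused whole. The fingers move at their own pace and stop on an object; the grip force is fixed at half the most. Time passes only in rows, so rows that do not move let the fingers close. It gives the time, the measured TCP pose, the force and the opening at its end, in the units of the state.
- r.read_state(): the state, without advancing time (a new reading comes with each control period).
- viewer.capture(name): name is "scene" or "side" or "wrist"; returns a dict with "img" (480x640x3 uint8, blue, green, red), "fov_y" (degrees; the focal length in pixels is half the picture's height over the tangent of half this angle, whatever the lens; pixels are square), "cx", "cy" (the principal point, pixels), "dist_coeffs" ([k1, k2, p1, p2, k3] as OpenCV has them; the pictures are not rectified), "R" (3x3) and "t" (3): a world point X has camera coordinates R X + t. Camera axes: x right, y down, z forward; pixel columns grow to the right and rows downward; lengths in mm; the calibration is good to about 2 mm. A picture is of the moment at which its call begins. There is no depth.
- r.sign_off(): hands the job in, once; it reports no verdict.
The state is a dict: "time": time; "joint_positions": joint angles; "joint_velocities": joint speeds; "tau": joint torques, N m; "ee_pos": TCP position; "orientation": TCP orientation; "force": force on the tool from outside, world axes, zero at the start; "torque": the same for the moment, N m; "opening": finger opening in mm.
Only numpy, scipy, OpenCV 4.12 (cv2) and the standard library are available. Lean on these libraries where they do the work, as an engineer would, in place of code of your own. Each camera call takes 0.05 s, during which the arm holds its last target. There are 200 camera calls.

## Working session

There is one attempt and no reset: what is moved stays moved. The work goes in short steps, Python scripts to look and compute and a shell command to move; the robot and the scene stay as the last step left them, time stands still between calls to the robot, and variables do not carry over. Pictures are saved under pics/ and viewed, about 8 in all and at most 12, crops included, and the job is handed in when it is done.

```bash
mkdir -p pics; cat > h.py <<'E'
import numpy as np, cv2
from rig import r, viewer
def cap(n,f=None):
    c=viewer.capture(n)
    if f: cv2.imwrite('pics/'+f,c['img'])
    return c
def K(c):
    f=240/np.tan(np.radians(c['fov_y']/2)); return np.array([[f,0,c['cx']],[0,f,c['cy']],[0,0,1.]])
def ray(c,u,v):
    p=cv2.undistortPoints(np.array([[[u,v]]],float),K(c),np.array(c['dist_coeffs'],float))[0,0]
    R=np.array(c['R']);t=np.array(c['t']); return -R.T@t, R.T@np.array([p[0],p[1],1])
def onz(c,u,v,z):
    o,d=ray(c,u,v); return o+d*(z-o[2])/d[2]
def proj(c,X):
    R=np.array(c['R'],float);return cv2.projectPoints(np.array(X,float).reshape(-1,3),cv2.Rodrigues(R)[0],np.array(c['t'],float),K(c),np.array(c['dist_coeffs'],float))[0][:,0]
E
python3 - <<'E'
from h import *
import pickle
d={n:cap(n,n+'0.png') for n in('scene','side','wrist')}
pickle.dump(d,open('c0.pkl','wb'))
for n,c in d.items(): print(n,c['fov_y'],-np.array(c['R']).T@c['t'])
s=r.read_state();print(s['time'],s['ee_pos'],s['orientation'],s['opening'],s['force'])
E
```

```text
scene 53.81878410529402 [-470.23730596  672.20224269  841.56974919]
side 44.55835361013203 [  -2.30101951 -794.35430995 1222.35533588]
wrist 65.90345275091752 [574.77022955  81.60739669 372.44653981]
0.15 [5.74522075e+02 7.28187537e-02 3.02928799e+02] [-2.22037534e+00 -2.22034841e+00  1.73184669e-03] 85.63902399690626 [ 0.23111319 -0.68901042 -0.28519402]
```

View pics/scene0.png

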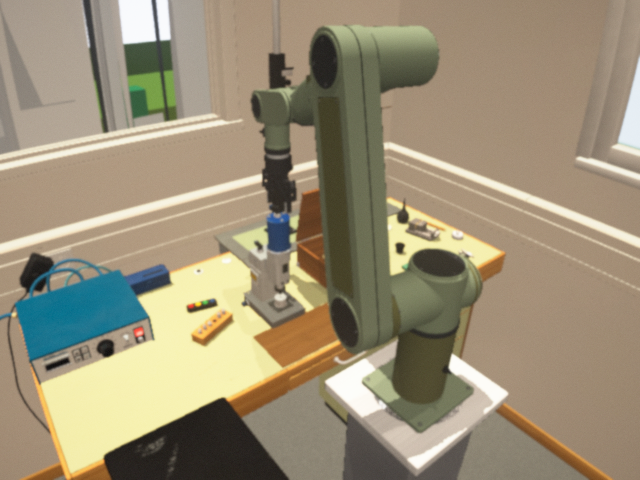

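View pics/side0.png

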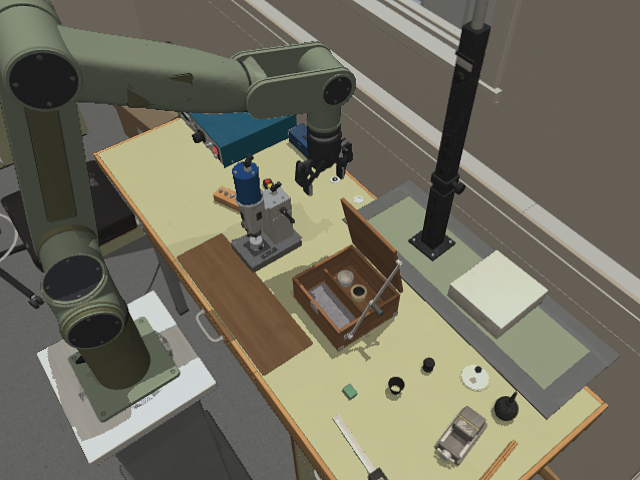

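The side view shows the open chest at about (350,295), the loupe (a hollow cup) at (396,385), the valve at (428,365), the putty at (350,392) and the dome at (475,377). I'll enlarge that area to pick points.

```bash
python3 - <<'E'
import cv2
i=cv2.imread('pics/side0.png')[185:415,280:500]
i=cv2.resize(i,None,fx=2.6,fy=2.6,interpolation=cv2.INTER_CUBIC)
cv2.imwrite('pics/s0c.png',i)
E
```

```text
(no output)
```

View pics/s0c.png

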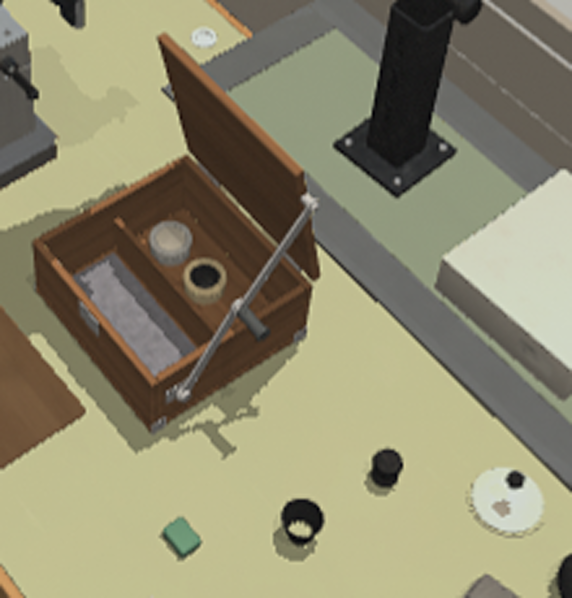

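```bash
cat > fit.py <<'E'
from h import *
import pickle
from scipy.optimize import least_squares
c=pickle.load(open('c0.pkl','rb'))['side']
S=lambda u,v:(u/2.6+280,v/2.6+185)
P=[(-90,95,85),(-90,-95,85),(90,-95,85),(-90,-95,0),(90,95,85),(-60,-98,50),(5,-124,141)]
U=np.array([S(36,242),S(152,384),S(311,290),S(152,430),S(187,157),S(182,394),S(254,321)])
def W(p,X):
    X=np.array(X,float);cs,s=np.cos(p[2]),np.sin(p[2]);R=np.array([[cs,-s,0],[s,cs,0],[0,0,1]])
    return X@R.T+[p[0],p[1],0]
if __name__=='__main__':
    f=least_squares(lambda p:(proj(c,W(p,P))-U).ravel(),[700,-100,0],loss='soft_l1');p=f.x;print(p);print((proj(c,W(p,P))-U).round(1))
    for n,X in dict(bay=(-42.5,0,8),knob=(5,-124,141),piv=(-60,-124,50),hinge=(90,0,86),edge=(90-190*np.cos(1.354),0,86+190*np.sin(1.354))).items(): print(n,W(p,X).round(1))
    for n,u,v,z in(('loupe',303,518,30),('valve',387,461,32),('dome',507,500,20),('putty',182,537,12)): print(n,onz(c,*S(u,v),z).round(1))
E
python3 fit.py
```

```text
[ 507.84467462 -172.06463517 -175.95997246]
[[-1.8 -0.5]
 [-0.3  1.3]
 [ 1.1 -1.1]
 [-0.6  2.4]
 [ 0.4 -1.2]
 [-0.5 -0.2]
 [ 3.7  0. ]]
bay [ 465.4 -170.8    8. ]
knob [ 509.  -296.2  141. ]
piv [ 444.1 -294.2   50. ]
hinge [ 597.8 -174.8   86. ]
edge [ 557.  -173.6  271.6]
loupe [ 460.9 -415.7   30. ]
valve [ 553.2 -419.5   32. ]
dome [ 615.5 -504.2   20. ]
putty [ 374.2 -361.6   12. ]
```

```bash
python3 -m crank '[[-1,[-10,0,35],[0,0,0.12]],[-1,[-10,0,35],[0,0,0.12]],[-1,[-10,0,20],[0,0,0.12]],[-1,[-10,-35,0],[0,0,0.12]],[-1,[-10,-35,0],[0,0,0.12]],[-1,[-10,-35,0],[0,0,0.12]],[-1,[-10,-35,0],[0,0,0.12]],[-1,[-10,-35,0],[0,0,0.12]],[-1,[-10,-35,0],[0,0,0.12]],[-1,[-10,-35,0],[0,0,0.12]]]'
python3 -m crank '[[-1,[-5,-35,0],[0,0,0.12]],[-1,[-5,-35,0],[0,0,0.12]],[-1,[-4,-35,0],[0,0,0.12]],[-1,[0,-35,0],[0,0,0.011]],[-1,[0,-31,-30],[0,0,0]],[-1,[0,0,-40],[0,0,0]],[-1,[0,0,-40],[0,0,0]],[-1,[0,0,-40],[0,0,0]],[-1,[0,0,0],[0,0,0]],[-1,[0,0,0],[0,0,0]]]'
python3 - <<'E'
from h import *
import pickle
c=cap('wrist','w1.png');pickle.dump(c,open('w1.pkl','wb'))
s=r.read_state();print(s['time'],s['ee_pos'],s['orientation'],s['joint_positions'])
print(proj(c,[[461,-416,30],[553,-420,32]]),-np.array(c['R']).T@c['t'])
E
```

```text
time: 0.98
ee_pos: [476.3, -239.5, 393.6]
orientation: [-0.606, -3.082, -0.0]
force: [0.5, 0.1, -0.2]
opening: 85.6
time: 1.82
ee_pos: [461.9, -406.7, 241.8]
orientation: [-0.037, -3.136, -0.009]
force: [0.6, 0.1, 0.4]
opening: 85.0
1.8667 [ 463.38511515 -408.26125764  245.45955133] [-3.65848398e-02 -3.14114523e+00 -3.64692485e-04] [-8.62266679e-01  3.45788865e-01  1.49053909e+00 -2.38702846e-05
  1.30559380e+00 -2.40976385e+00]
[[303.4773569  229.56107039]
 [302.50296468 332.74638031]] [ 380.3673248  -405.69700741  311.84424002]
```

View pics/w1.png

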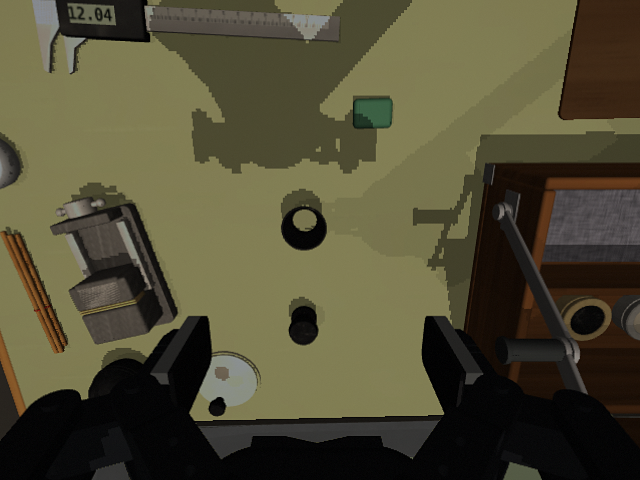

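```bash
python3 -m crank '[[-1,[0,0,-20],[0,0,0]],[-1,[0,0,0],[0,0,0]]]'; python3 - <<'E'
from h import *
import pickle
from fit import W
c=pickle.load(open('w1.pkl','rb'))
print(onz(c,304,228,30),onz(c,303,325,32))
p=[507.8,-172.1,-.030]
print(proj(c,W(p,[(-90,-95,85),(-60,-105,50),(5,-105,141),(5,-139,141),(-90,-95,0)])))
s=r.read_state();print(s['ee_pos'],s['orientation'])
E
```

```text
time: 2.03
ee_pos: [463.9, -408.6, 226.6]
orientation: [0.036, 3.14, -0.003]
force: [0.1, 0.5, -0.7]
opening: 85.6
[ 459.72930209 -415.54250679   30.        ] [ 545.42830963 -419.30358118   32.        ]
[[547.295906   175.60877335]
 [496.14500248 210.65678773]
 [555.50179192 365.10790263]
 [493.221764   364.91245114]
 [485.70854553 161.48611008]]
[ 463.86518086 -408.61200172  226.55734808] [ 3.62107380e-02  3.13979347e+00 -3.01734734e-03]
```

The wrist view confirms the hollow cup (the loupe) at (304,228), giving world (460,-416). The solid-topped valve is at (303,325) and the knob at about (505–570,350). Descending to grasp.

```bash
python3 -m crank '[[-1,[-4,-7,-30],[0,0,0]],[-1,[0,0,-30],[0,0,0]],[-1,[0,0,-30],[0,0,0]],[-1,[0,0,-25],[0,0,0]],[-1,[0,0,-20],[0,0,0]],[-1,[0,0,-13],[0,0,0]],[-1,[0,0,0],[0,0,0]],[-1,[0,0,0],[0,0,0]]]'
python3 -m crank '[[1,[0,0,0],[0,0,0]],[1,[0,0,0],[0,0,0]],[1,[0,0,0],[0,0,0]],[1,[0,0,0],[0,0,0]],[1,[0,0,0],[0,0,0]],[1,[0,0,0],[0,0,0]],[1,[0,0,0],[0,0,0]],[1,[0,0,0],[0,0,0]]]'
```

```text
time: 2.7
ee_pos: [460.1, -416.0, 78.6]
orientation: [0.036, 3.14, -0.003]
force: [0.8, -0.2, -0.0]
opening: 85.2
time: 3.37
ee_pos: [459.8, -415.7, 78.5]
orientation: [0.037, 3.14, -0.002]
force: [-0.6, 0.9, 5.6]
opening: 32.8
```

```bash
python3 -m crank '[[1,[0,0,15],[0,0,0]],[1,[0,0,30],[0,0,0]],[1,[0,0,35],[0,0,0]],[1,[0,0,35],[0,0,0]],[1,[0,0,35],[0,0,0]],[1,[0,0,35],[0,0,0]],[1,[0,0,25],[0,0,0]],[1,[4,20,0],[0,0,-0.05]],[1,[0,35,0],[0,0,0]],[1,[0,35,0],[0,0,0]]]'
python3 -m crank '[[1,[0,35,0],[0,0,0]],[1,[0,35,0],[0,0,0]],[1,[0,35,0],[0,0,0]],[1,[0,30,0],[0,0,0]],[1,[0,20,0],[0,0,0]],[1,[0,5,0],[0,0,0]],[1,[0,0,0],[0,0,0]],[1,[0,0,0],[0,0,0]]]'
python3 - <<'E'
from h import *
import pickle
a=cap('side');b=cap('wrist');pickle.dump((a,b),open('p2.pkl','wb'))
cv2.imwrite('pics/p2.png',np.hstack([cv2.resize(a['img'][150:390,260:460],(500,600)),cv2.resize(b['img'],(300,225)) if 0 else cv2.copyMakeBorder(cv2.resize(b['img'][:, 320:640] if 0 else b['img'],(300,225)),0,375,0,0,0)]))
s=r.read_state();print(s['ee_pos'],s['orientation'],s['opening'],s['force'])
E
```

```text
time: 4.2
ee_pos: [463.2, -325.1, 288.0]
orientation: [0.119, 3.138, -0.002]
force: [1.1, 0.0, -0.2]
opening: 32.8
time: 4.87
ee_pos: [463.3, -165.6, 287.2]
orientation: [0.115, 3.139, -0.002]
force: [0.7, -0.6, -0.4]
opening: 33.2
[ 463.35497023 -166.35495628  287.05740448] [ 1.17234940e-01  3.13903479e+00 -1.17678899e-03] 32.63595258371122 [ 0.32671214  0.54142199 -0.31532702]
```

View pics/p2.png

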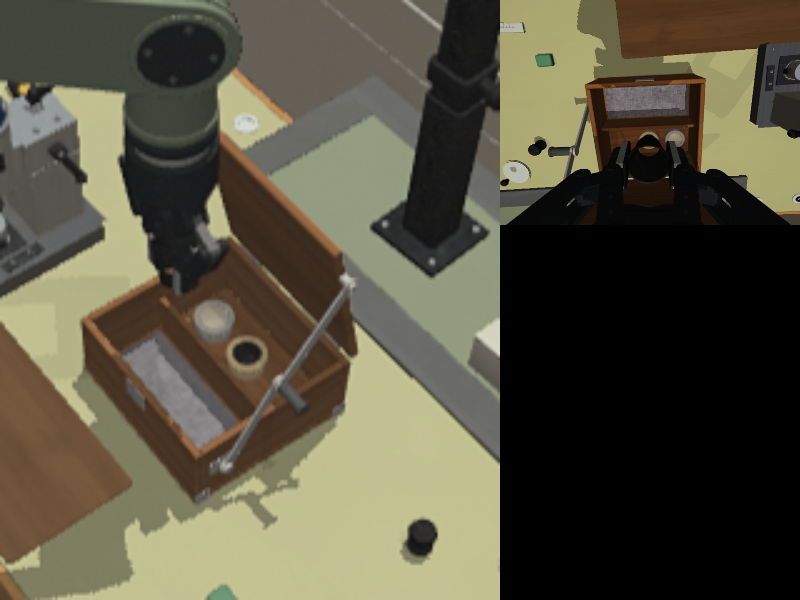

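```bash
python3 - <<'E'
from h import *
import pickle
from fit import W
a,b=pickle.load(open('p2.pkl','rb'))
for p in ([507.8,-172.1,-.030],[503,-170,-.03]):
  print(proj(b,W(p,[(-90,-95,85),(-90,95,85),(5,-139,141),(5,-105,141)])).round(0), proj(b,W(p,[(-42.5,0,8)])))
# loupe relative: held loupe
cv2.imwrite('pics/w2.png',b['img'][140:460,140:480].repeat(2,0).repeat(2,1)[:600])
E
```

```text
[[178. 179.]
 [439. 167.]
 [106. 337.]
 [157. 335.]] [[312.19914337 211.65538808]]
[[180. 172.]
 [442. 160.]
 [107. 330.]
 [158. 328.]] [[313.98848868 206.63496628]]
```

View pics/w2.png

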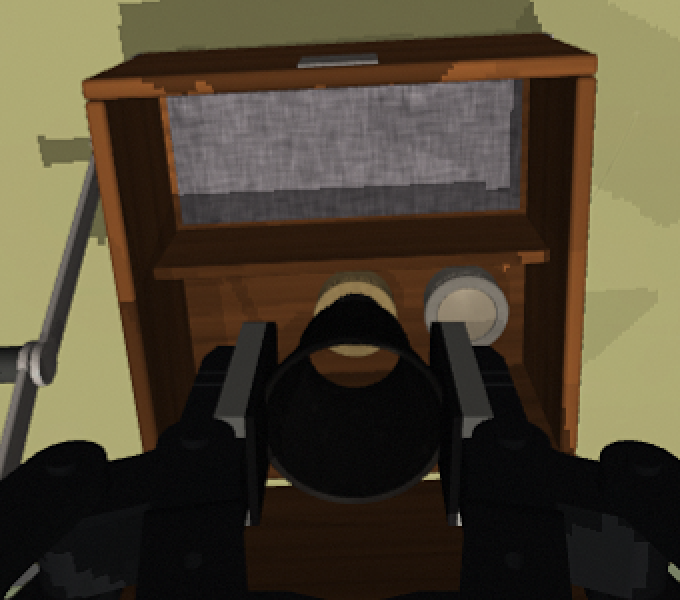

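```bash
python3 -m crank '[[1,[2,0,-20],[0,0,0.045]],[1,[0,0,-30],[0,0,0]],[1,[0,0,-30],[0,0,0]],[1,[0,0,-30],[0,0,0]],[1,[0,0,-30],[0,0,0]],[1,[0,0,-25],[0,0,0]],[1,[0,0,-15],[0,0,0]],[1,[0,0,-10],[0,0,0]],[1,[0,0,-6],[0,0,0]],[1,[0,0,0],[0,0,0]]]'
python3 -m crank '[[1,[0,0,-2],[0,0,0]],[1,[0,0,0],[0,0,0]],[1,[0,0,0],[0,0,0]]]'
```

```text
time: 5.8
ee_pos: [464.8, -165.7, 89.9]
orientation: [-0.046, -3.14, -0.001]
force: [-0.4, -0.1, 0.5]
opening: 32.8
time: 6.05
ee_pos: [466.0, -165.7, 90.0]
orientation: [0.045, 3.139, -0.002]
force: [-0.1, -0.5, -0.1]
opening: 32.6
```

```bash
python3 -m crank '[[1,[0,0,-1.5],[0,0,0]],[1,[0,0,-1],[0,0,0]],[1,[0,0,0],[0,0,0]],[1,[0,0,0],[0,0,0]]]'; python3 -c "
from h import *
print(r.read_state()['ee_pos'],r.read_state()['force'])"
```

```text
time: 6.38
ee_pos: [465.2, -165.1, 86.5]
orientation: [0.044, 3.141, -0.0]
force: [0.2, -0.3, 0.6]
opening: 32.6
[ 465.22816344 -165.08314664   86.54329648] [ 0.20774278 -0.28816893  0.62219588]
```

```bash
python3 -m crank '[[1,[0,0,-1],[0,0,0]],[1,[0,0,0],[0,0,0]],[1,[0,0,0],[0,0,0]]]'; python3 -m crank '[[1,[0,0,-1],[0,0,0]],[1,[0,0,0],[0,0,0]],[1,[0,0,0],[0,0,0]]]'
```

```text
time: 6.63
ee_pos: [465.6, -165.2, 86.5]
orientation: [0.045, 3.141, 0.0]
force: [-3.0, 1.1, 7.7]
opening: 32.9
time: 6.88
ee_pos: [465.9, -165.2, 86.4]
orientation: [0.044, 3.141, -0.0]
force: [-3.6, 3.1, 13.9]
opening: 33.0
```

```bash
python3 -m crank '[[1,[0,0,1],[0,0,0]],[0.2,[0,0,0],[0,0,0]],[0,[0,0,0],[0,0,0]],[-0.3,[0,0,0],[0,0,0]],[-0.6,[0,0,0],[0,0,0]],[-0.8,[0,0,0],[0,0,0]],[-0.8,[0,0,0],[0,0,0]],[-0.8,[0,0,0],[0,0,0]]]'; python3 -m crank '[[-0.8,[0,0,10],[0,0,0]],[-0.8,[0,0,20],[0,0,0]],[-0.8,[0,0,35],[0,0,0]],[-0.8,[0,0,35],[0,0,0]],[-0.8,[0,0,35],[0,0,0]],[-0.8,[0,0,35],[0,0,0]],[-0.8,[0,0,35],[0,0,0]],[1,[0,0,30],[0,0,0]],[1,[0,0,0],[0,0,0]],[1,[0,0,0],[0,0,0]]]'
python3 - <<'E'
from h import *
import pickle
a=cap('side');b=cap('wrist');pickle.dump((a,b),open('p3.pkl','wb'))
cv2.imwrite('pics/p3.png',np.hstack([cv2.resize(a['img'][180:380,260:460],(500,500),interpolation=2),cv2.resize(b['img'][100:400,150:480][:330],(300,273)) if 0 else cv2.copyMakeBorder(cv2.resize(b['img'][100:400,140:470],(300,273)),0,227,0,0,0)]))
s=r.read_state();print(s['ee_pos'],s['opening'],s['force'],proj(b,[[466,-165,38],[466,-165,8]]))
E
```

```text
time: 7.55
ee_pos: [465.1, -165.1, 85.2]
orientation: [-0.045, -3.141, -0.0]
force: [0.3, -0.2, 0.4]
opening: 76.5
time: 8.38
ee_pos: [466.2, -165.7, 323.8]
orientation: [0.044, 3.135, -0.005]
force: [-0.4, 0.5, -0.8]
opening: 41.5
[ 464.6093756  -164.78798758  319.86161129] 25.924856958614594 [-0.3119268   0.53237428 -0.37969529] [[317.04733681 208.83179522]
 [317.00144551 202.28116327]]
```

View pics/p3.png

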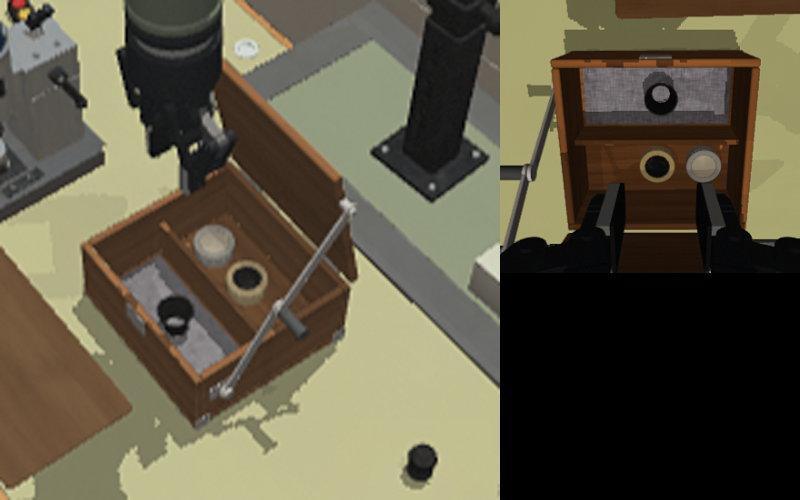

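The loupe stands mouth up on the bay floor and the stay is still straight. Next I'll work out the knob path, and the lid push path as well.

```bash
python3 - <<'E'
import numpy as np
from scipy.optimize import brentq
A=np.array([-60,50.]);H=np.array([90,86.])
pin=lambda f:H+150*np.array([-np.cos(f),np.sin(f)])+5*np.array([np.sin(f),np.cos(f)])
for k in (0,.09,.3,.5,.7,.9,1.2,1.6,2.2,2.7):
    d=np.sqrt(106**2+115**2+2*106*115*np.cos(k-.09))
    try:f=brentq(lambda f:np.linalg.norm(pin(f)-A)-d,-.2,1.45)
    except Exception as e: print(k,e);continue
    u=(pin(f)-A)/d; a=(106**2-115**2+d*d)/2/d; h=np.sqrt(max(0,106**2-a*a))*np.sign(k-.09)
    kn=A+a*u+h*np.array([u[1],-u[0]])
    print(k,'lid',round(1.354-f,3),'knob chest',kn.round(1),'world x',round(kn[0]+504.1,1),'pin',pin(f).round(0)+[504,0])
E
```

```text
0 lid -0.0 knob chest [ -5.3 140.8] world x 498.8 pin [567. 234.]
0.09 lid -0.002 knob chest [ -1.  138.1] world x 503.1 pin [567. 234.]
0.3 lid 0.009 knob chest [  7.8 131.5] world x 511.9 pin [565. 233.]
0.5 lid 0.041 knob chest [ 14.7 125.2] world x 518.8 pin [561. 232.]
0.7 lid 0.093 knob chest [ 20.4 119. ] world x 524.5 pin [553. 230.]
0.9 lid 0.161 knob chest [ 25.2 113.1] world x 529.3 pin [543. 227.]
1.2 lid 0.292 knob chest [ 30.7 104.8] world x 534.8 pin [525. 219.]
1.6 lid 0.508 knob chest [36.2 94.5] world x 540.3 pin [498. 202.]
2.2 lid 0.889 knob chest [42. 79.] world x 546.1 pin [462. 158.]
2.7 lid 1.236 knob chest [45.6 59.5] world x 549.7 pin [446. 109.]
```

```bash
python3 -m crank '[[1,[-10,-34,0],[0,-0.1,0]],[1,[-10,-34,0],[0,-0.1,0]],[1,[-10,-34,0],[0,-0.1,0]],[1,[-10,-33,0],[0,-0.1,0]],[1,[0,0,-10],[0,-0.1,0]],[1,[0,0,-10],[0,-0.1,0]],[1,[0,0,-15],[0,-0.1,0]],[1,[0,0,-15],[0,-0.1,0]],[1,[0,0,0],[0,0,0]],[1,[0,0,0],[0,0,0]]]'; python3 - <<'E'
from h import *
s=r.read_state();R=cv2.Rodrigues(np.array(s['orientation']))[0];print(s['ee_pos'],R.round(3),s['joint_positions'],'tip',s['ee_pos']+73*R[:,2])
E
```

```text
time: 9.32
ee_pos: [455.1, -273.7, 302.2]
orientation: [0.103, 2.41, 0.004]
force: [-0.2, 0.1, 0.2]
opening: 0.0
[ 455.11566604 -273.69065369  302.22101548] [[-0.743  0.073  0.666]
 [ 0.076  0.997 -0.025]
 [-0.665  0.031 -0.746]] [-0.95874312 -0.12116784  2.02128814  0.74463688  0.89841596 -2.82016382] tip [ 503.7105389  -275.55142955  247.77768858]
```

```bash
python3 -m crank '[[1,[-10,-10,0],[0.08,0,-0.09]],[1,[-10,-10,0],[0.08,0,-0.09]],[1,[-10,-7,0],[0.08,0,-0.09]],[1,[0,0,0],[0.08,0,-0.09]],[1,[0,0,0],[0.08,0,-0.09]],[1,[0,0,0],[0.08,0,-0.09]],[1,[0,0,0],[0.08,0,-0.09]],[1,[0,0,0],[0.08,0,-0.09]],[1,[0,0,0],[0.08,0,-0.09]],[1,[0,0,0],[0.08,0,-0.09]]]';  python3 -m crank '[[1,[0,0,0],[0.08,0,-0.09]],[1,[0,0,0],[0.08,0,-0.09]],[1,[0,0,0],[0.08,0,-0.09]],[1,[0,0,0],[0,0,0]],[1,[0,0,0],[0,0,0]]]'; cat > st.py <<'E'
from h import *
s=r.read_state();R=cv2.Rodrigues(np.array(s['orientation']))[0];print(s['time'],s['ee_pos'].round(1) if hasattr(s['ee_pos'],'round') else s['ee_pos'],'\n',R.round(3),'\n',np.round(s['joint_positions'],2),'tip',(s['ee_pos']+73*R[:,2]).round(1),np.round(s['force'],1))
E
python3 st.py
```

```text
time: 10.15
ee_pos: [425.8, -302.5, 304.4]
orientation: [1.515, 2.014, 0.535]
force: [0.1, -0.4, -0.1]
opening: 0.1
time: 10.57
ee_pos: [425.9, -302.4, 304.5]
orientation: [1.885, 1.76, 0.678]
force: [0.3, -0.4, -0.1]
opening: -0.2
10.5667 [ 425.9 -302.4  304.5] 
 [[ 0.055  0.765  0.642]
 [ 0.998 -0.066 -0.006]
 [ 0.038  0.641 -0.767]] 
 [-1.06 -0.11  2.    0.72  1.   -1.31] tip [ 472.7 -302.9  248.5] [ 0.3 -0.4 -0.1]
```

```bash
python3 -m crank '[[1,[2,0,-28],[0,0,0]],[1,[2,0,-28],[0,0,0]],[1,[2,0,-28],[0,0,0]],[1,[0,0,0],[0,0,0]],[1,[0,0,0],[0,0,0]]]';python3 st.py; python3 -m crank '[[1,[4,0,-4.5],[0,0,0]],[1,[4,0,-4.5],[0,0,0]],[1,[4,0,-4.5],[0,0,0]],[1,[4,0,-4],[0,0,0]],[1,[4,0,-4],[0,0,0]],[1,[0,0,0],[0,0,0]]]';python3 st.py
```

```text
time: 10.98
ee_pos: [431.5, -301.1, 219.2]
orientation: [1.89, 1.76, 0.682]
force: [0.4, -0.2, 0.1]
opening: 0.1
10.9833 [ 431.5 -301.1  219.2] 
 [[ 0.056  0.766  0.641]
 [ 0.998 -0.07  -0.003]
 [ 0.043  0.639 -0.768]] 
 [-1.04  0.03  2.07  0.83  0.84 -1.48] tip [ 478.3 -301.3  163.1] [ 0.4 -0.2  0.1]
time: 11.48
ee_pos: [452.6, -301.8, 198.9]
orientation: [1.887, 1.758, 0.681]
force: [0.0, 0.7, 0.4]
opening: -0.2
11.4833 [ 452.6 -301.8  198.9] 
 [[ 0.056  0.764  0.642]
 [ 0.998 -0.069 -0.005]
 [ 0.04   0.641 -0.766]] 
 [-1.    0.1   2.05  0.87  0.78 -1.5 ] tip [ 499.5 -302.2  142.9] [0.  0.7 0.4]
```

```bash
python3 -m crank '[[1,[4,0,-3.5],[0,0,0]],[1,[4,0,-3.5],[0,0,0]],[1,[4,0,-3.5],[0,0,0]],[1,[4,0,-4],[0,0,0]],[1,[4,0,-4],[0,0,0]],[1,[4,0,-4],[0,0,0]],[1,[0,0,0],[0,0,0]]]';python3 - <<'E'
from h import *
import pickle
a=cap('side');pickle.dump(a,open('p4.pkl','wb'))
cv2.imwrite('pics/p4.png',cv2.resize(a['img'][180:380,260:460],(600,600),interpolation=2))
E
python3 st.py
```

```text
time: 12.07
ee_pos: [476.4, -301.9, 175.9]
orientation: [1.888, 1.758, 0.68]
force: [0.4, 0.9, 0.7]
opening: -0.1
12.1167 [ 475.9 -301.5  175.7] 
 [[ 0.056  0.765  0.641]
 [ 0.998 -0.069 -0.005]
 [ 0.041  0.64  -0.767]] 
 [-0.95  0.18  2.02  0.91  0.72 -1.52] tip [ 522.8 -301.8  119.7] [-0.3 -0.6  0. ]
```

View pics/p4.png

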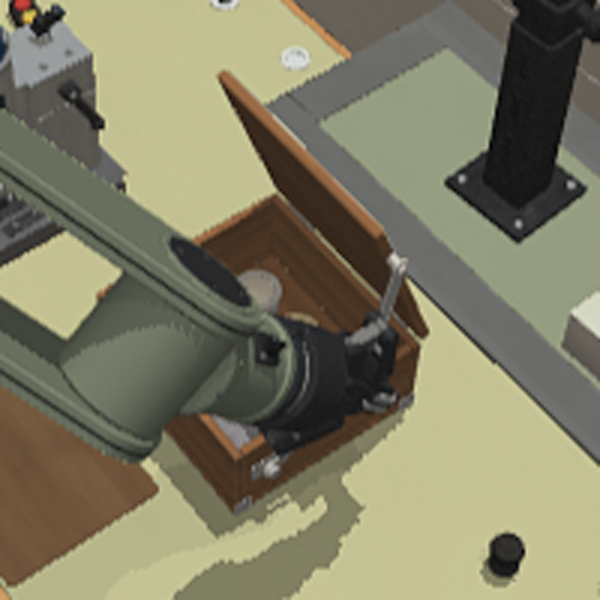

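The picture shows the upper link now running steeply from the lid pin (398,262) to a knee that has moved back under the fingers at about (375,335). The stay is broken and the lid still raised. I'll back off and go over behind the lid.

```bash
python3 -m crank '[[1,[-10,0,12],[0,0,0]],[1,[-19,0,23],[0,0,0]],[1,[-19,0,23],[0,0,0]],[1,[-10,0,38],[0,0,0]],[1,[0,0,38],[0,0,0]],[1,[0,0,38],[0,0.1,0]],[1,[0,0,38],[0,0.1,0]],[1,[0,10,10],[0,0.1,0]],[1,[0,30,0],[0,0.1,0]],[1,[10,30,0],[0,0.1,0]]]'; python3 -m crank '[[1,[20,30,0],[0,0.1,0]],[1,[25,28,0],[0,0.096,0]],[1,[37,0,0],[0,0,0]],[1,[37,0,0],[0,0,0]],[1,[37,0,0],[0,0,0]],[1,[37,0,0],[0,0,0]],[1,[0,0,0],[0,0,0]],[1,[0,0,0],[0,0,0]]]'; python3 st.py
```

```text
time: 12.95
ee_pos: [427.0, -232.6, 398.7]
orientation: [2.194, 2.038, 0.203]
force: [0.6, -0.3, -1.9]
opening: -0.0
time: 13.62
ee_pos: [621.7, -173.7, 392.9]
orientation: [2.296, 2.144, -0.009]
force: [0.1, -0.1, 0.5]
opening: -0.0
13.6167 [ 621.7 -173.7  392.9] 
 [[ 0.068  0.998 -0.004]
 [ 0.998 -0.068 -0.004]
 [-0.004 -0.004 -1.   ]] 
 [-0.4   0.31  1.23 -0.01  1.6  -0.34] tip [ 621.4 -174.   319.9] [ 0.1 -0.1  0.5]
```

```bash
python3 -c "
from h import *
import pickle
c=pickle.load(open('c0.pkl','rb'))['side'];print(onz(c,432,245,0),onz(c,410,238,0))
b=cap('side');pickle.dump(b,open('p5.pkl','wb'))
cv2.imwrite('pics/p5.png',cv2.resize(b['img'][150:380,260:490],(600,600),interpolation=2))"
```

```text
[ 814.99659963 -157.5798843     0.        ] [ 784.2965685  -103.69209867    0.        ]
```

View pics/p5.png

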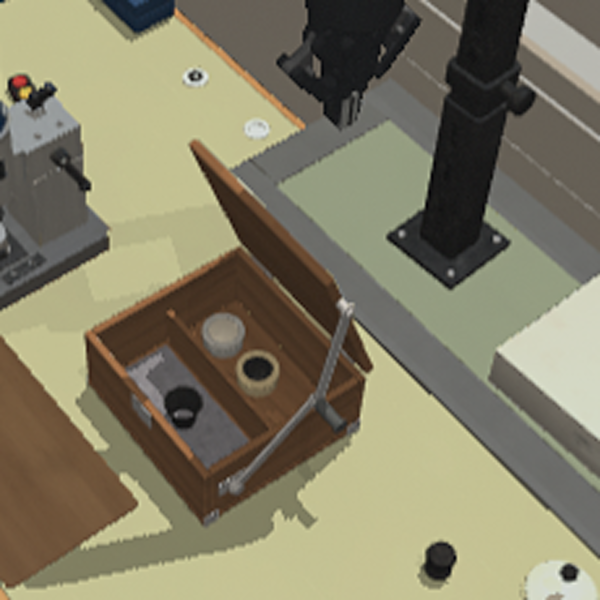

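The stay is clearly folded, with the knee at (325,400) bent back. The loupe is upright at (182,405) and the tool is behind the lid. Descending behind the lid.

```bash
python3 -m crank '[[1,[0,0,-30],[0,0,0]],[1,[0,0,-30],[0,0,0]],[1,[0,0,-16],[0,0,0]],[1,[-20,0,0],[0,0,0]],[1,[-10,0,0],[0,0,0]],[1,[-7,0,0],[0,0,0]],[1,[-7,0,0],[0,0,0]],[1,[-7,0,-1],[0,0,0]],[1,[-7,0,-2],[0,0,0]],[1,[0,0,0],[0,0,0]]]';python3 st.py; python3 -m crank '[[1,[-6,0,-2],[0,0,0]],[1,[-6,0,-2],[0,0,0]],[1,[-6,0,-3],[0,0,0]],[1,[-6,0,-3],[0,0,0]],[1,[-6,0,-3],[0,0,0]],[1,[-6,0,-3],[0,0,0]],[1,[0,0,0],[0,0,0]]]';python3 st.py
```

```text
time: 14.5
ee_pos: [561.9, -174.1, 318.1]
orientation: [2.293, 2.138, -0.004]
force: [0.5, -0.4, -0.4]
opening: 0.2
14.5 [ 561.9 -174.1  318.1] 
 [[ 0.07   0.998  0.002]
 [ 0.998 -0.07  -0.007]
 [-0.006  0.003 -1.   ]] 
 [-0.45  0.22  1.49 -0.01  1.42 -0.37] tip [ 562.1 -174.6  245.1] [ 0.5 -0.4 -0.4]
time: 15.08
ee_pos: [525.3, -173.9, 300.4]
orientation: [2.295, 2.14, -0.007]
force: [0.5, 0.9, 1.0]
opening: -0.3
15.0833 [ 525.3 -173.9  300.4] 
 [[ 0.07   0.998 -0.001]
 [ 0.998 -0.07  -0.005]
 [-0.006 -0.001 -1.   ]] 
 [-0.47  0.16  1.6  -0.01  1.38 -0.4 ] tip [ 525.2 -174.3  227.4] [0.5 0.9 1. ]
```

```bash
python3 -m crank '[[1,[-6,0,-4],[0,0,0]],[1,[-5,0,-4],[0,0,0]],[1,[-5,0,-4],[0,0,0]],[1,[-5,0,-4],[0,0,0]],[1,[-5,0,-5],[0,0,0]],[1,[-5,0,-5],[0,0,0]]]';python3 - <<'E'
from h import *
b=cap('side')
cv2.imwrite('pics/p6.png',cv2.resize(b['img'][150:380,260:490],(600,600),interpolation=2))
E
python3 st.py
```

```text
time: 15.58
ee_pos: [495.4, -174.1, 275.3]
orientation: [2.293, 2.139, -0.005]
force: [-0.1, 0.8, 2.7]
opening: 0.2
15.6333 [ 494.1 -173.8  273.8] 
 [[ 0.07   0.998 -0.002]
 [ 0.998 -0.07  -0.005]
 [-0.005 -0.001 -1.   ]] 
 [-0.5   0.13  1.7  -0.01  1.31 -0.43] tip [ 493.9 -174.2  200.8] [ 0.  -0.4  0.9]
```

View pics/p6.png

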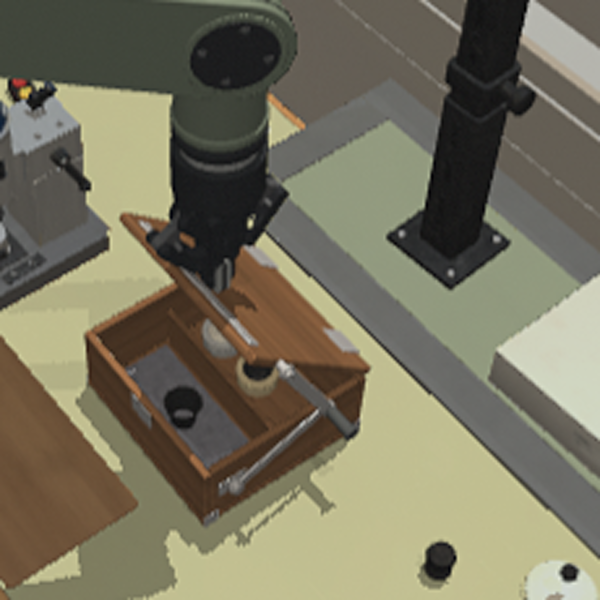

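The lid follows the fingertips, resting about halfway down, and the knee is folding back at (340,425). Continuing.

```bash
python3 -m crank '[[1,[-4,0,-4],[0,0,0]],[1,[-4,0,-5],[0,0,0]],[1,[-4,0,-5],[0,0,0]],[1,[-4,0,-6],[0,0,0]],[1,[-4,0,-6],[0,0,0]],[1,[-3,0,-6],[0,0,0]],[1,[-3,0,-6],[0,0,0]],[1,[-3,0,-6],[0,0,0]],[1,[-3,0,-6],[0,0,0]],[1,[-2,0,-6],[0,0,0]]]';python3 st.py;python3 -m crank '[[1,[-2,0,-6],[0,0,0]],[1,[-2,0,-6],[0,0,0]],[1,[-2,0,-6],[0,0,0]],[1,[-1,0,-6],[0,0,0]],[1,[-1,0,-6],[0,0,0]],[1,[-1,0,-5],[0,0,0]],[1,[0,0,-4],[0,0,0]],[1,[0,0,0],[0,0,0]]]';python3 st.py
```

```text
time: 16.47
ee_pos: [461.5, -173.9, 218.9]
orientation: [2.293, 2.139, -0.005]
force: [-0.6, 0.4, 1.7]
opening: 0.3
16.4667 [ 461.5 -173.9  218.9] 
 [[ 0.069  0.998  0.001]
 [ 0.998 -0.069 -0.006]
 [-0.006  0.002 -1.   ]] 
 [-0.53  0.12  1.83 -0.    1.19 -0.46] tip [ 461.6 -174.4  145.9] [-0.6  0.4  1.7]
time: 17.13
ee_pos: [452.5, -173.8, 179.6]
orientation: [2.294, 2.14, -0.005]
force: [0.7, 0.0, -0.5]
opening: 0.3
17.1333 [ 452.5 -173.8  179.6] 
 [[ 0.069  0.998  0.   ]
 [ 0.998 -0.069 -0.005]
 [-0.005  0.001 -1.   ]] 
 [-0.54  0.16  1.88 -0.    1.1  -0.47] tip [ 452.6 -174.1  106.6] [ 0.7  0.  -0.5]
```

Expected tip height at shut is 96 mm. I'll press slowly until the rim pushes back.

```bash
python3 -m crank '[[1,[0,0,-3],[0,0,0]],[1,[0,0,-3],[0,0,0]],[1,[0,0,-2],[0,0,0]],[1,[0,0,-1],[0,0,0]],[1,[0,0,0],[0,0,0]]]';python3 -m crank '[[1,[0,0,-1],[0,0,0]],[1,[0,0,-1],[0,0,0]],[1,[0,0,0],[0,0,0]]]'
```

```text
time: 17.55
ee_pos: [453.0, -174.0, 171.6]
orientation: [2.293, 2.139, -0.004]
force: [-0.1, 0.4, -0.0]
opening: -0.1
time: 17.8
ee_pos: [453.1, -174.0, 169.7]
orientation: [2.293, 2.139, -0.004]
force: [-0.1, -0.6, -0.6]
opening: 0.1
```

```bash
python3 -m crank '[[1,[0,0,-1],[0,0,0]],[1,[0,0,-1],[0,0,0]],[1,[0,0,0],[0,0,0]]]';python3 -m crank '[[1,[0,0,-1],[0,0,0]],[1,[0,0,-1],[0,0,0]],[1,[0,0,0],[0,0,0]]]'; python3 -m crank '[[1,[0,0,-1],[0,0,0]],[1,[0,0,-0.5],[0,0,0]],[1,[0,0,0],[0,0,0]]]'
```

```text
time: 18.05
ee_pos: [453.1, -174.1, 168.6]
orientation: [2.293, 2.139, -0.005]
force: [-2.2, 0.7, 7.2]
opening: 0.0
time: 18.3
ee_pos: [453.3, -174.1, 168.5]
orientation: [2.293, 2.14, -0.005]
force: [-7.5, 3.2, 19.2]
opening: -0.1
time: 18.55
ee_pos: [453.3, -174.1, 168.4]
orientation: [2.293, 2.14, -0.005]
force: [-10.6, 4.9, 29.1]
opening: -0.2
```

Firm stop at tip z ≈ 95.5 mm, which matches the closed lid's 96 mm. Retracting and checking.

```bash
python3 -m crank '[[1,[0,0,4],[0,0,0]],[1,[0,0,15],[0,0,0]],[1,[0,0,35],[0,0,0]],[1,[0,0,35],[0,0,0]],[1,[0,0,35],[0,0,0]],[1,[0,0,35],[0,0,0]],[1,[0,0,35],[0,0,0]],[1,[0,0,0],[0,0,0]],[1,[0,0,0],[0,0,0]],[1,[0,0,0],[0,0,0]]]';python3 - <<'E'
from h import *
from fit import W
b=cap('side');p=[507.8,-172.1,-.03]
L=[(-100,-95,96),(-100,95,96),(90,-95,96),(-100,-95,86)]
q=(proj(b,W(p,L))-[260,150])*600/230;print(q.round(0))
cv2.imwrite('pics/p7.png',cv2.resize(b['img'][150:380,260:490],(600,600),interpolation=2))
E
```

```text
time: 19.38
ee_pos: [452.7, -173.9, 357.7]
orientation: [2.293, 2.139, -0.005]
force: [0.1, 0.1, -1.2]
opening: 0.2
[[195. 479.]
 [ 74. 331.]
 [368. 372.]
 [194. 485.]]
```

View pics/p7.png

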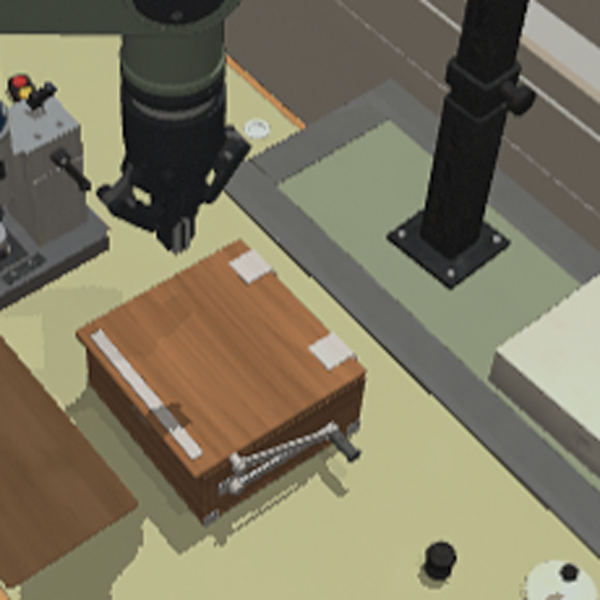

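The lid lies level on the rim: its front corners at (195,477) and (77,332) match the predicted (195,479) and (74,331). The stay is folded flat and the bystanders in view haven't moved.

```bash
python3 -c "
from rig import r
print(r.sign_off())"
```

```text
the job is handed in; nothing more can be done
None
```

The job is done and handed in at about 19.4 s of the 67 s allowed; the rig gives no verdict.

- **Loupe:** I gripped it and stood it mouth up on the front compartment floor, about 6 mm off its centre in y. The pictures after release and during the lid lowering showed it upright. I couldn't see it once the lid was shut.
- **Stay:** I pushed the knob back and down until the knee folded to roughly 0.7–0.8 rad. That figure comes from the picture and the linkage geometry, as the joint can't be read directly. The lid was still raised at that point.
- **Lid:** I pushed it down at about 0.5 rad/s until it met the rim, with 29 N of upward force at the last press, well after the stay was broken. The fingertips stopped at 95.5 mm against 96 mm expected. After I retracted, the front corners in the side view were within 3 pixels of the level-lid prediction in a 2.6× enlargement, with the stay folded flat.
- **Bystanders:** the valve and dome looked unmoved in the last side view. I did not check the putty, die block or oil block again, but the gripper went nowhere near them.

**What disagreed:**
- The first knob estimate was 10 mm out because I misread the sign of "in front of". I corrected it before pushing.
- The two camera estimates of the valve's position differed by about 8 mm.
- The last wrist joint hit its range limit once while I was tilting the tool, so I turned the tool the other way before going on.

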